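Clear the landing mat and present the trackball's ball

TASK

First clear the round mat: put the stray orange tin upright in the empty lit place of the row on the low shelf, in line with the other two tins, set down gently and let go. Then lift the ball dish off its stand by its handle, carry it level over the middle of the mat and turn it a quarter turn (either way), so that its handle lies square across the direction of the stripe on the stand, keeping the loose red ball in the middle of the dish. Finish still holding the dish there, level and still, its underside about 12 cm above the desk, and leave everything else where it was.

Things in the scene. Friction and masses are not known exactly. Their poses are not given: they have to be found in the camera images.
- tin: Stray orange tin with a white band: upright cylinder 44 mm across, 70 mm tall, about 0.12 kg. Starts standing on the mat. Origin at the centre of its underside, z up.
- shelf: Low fixed shelf: dark wood board 90 mm (its x) by 240 mm (its y), top surface 40 mm above the desk, violet light strips along both long edges. Origin on the desk under its centre. It holds one row of three places along its y, at y = -66, 0 and +66 mm, x = 0. Neighbouring tins leave 22 mm between them, so a gripper fits best closing along the shelf's x, across the row. It may stand left or right of the robot.
- gap: The empty place of the row: a flat glowing cyan ring 48 mm across on the shelf's top (under 1 mm thick). Origin at its centre at the height of the board's top. Any of the three places may be the empty one.
- tin_blue: Blue tin, same size as the orange one, loose, already in the row on the shelf; to be left alone. Origin at the centre of its underside.
- tin_green: Green tin, same size, loose, already in the row on the shelf; to be left alone. Origin at the centre of its underside.
- mat: Round fixed landing mat, black with a magenta edge, 120 mm across, 3 mm thick, in front of the robot. Origin at its centre on the desk.
- stand: Fixed black dish stand, 100 mm (its x) by 150 mm (its y), 15 mm tall, with a cyan stripe along the middle of its top, along its y. Origin on the desk under its centre. The dish starts on it, centred, the dish's handle above and along the stripe.
- dish: Loose white dish with magenta rim, 139 mm across, about 0.18 kg: a shallow 10 degree cone inside, on a black foot 66 mm across; rim 29 mm high. A fixed steel handle bridges it like a basket's, along the dish's y axis, from rim to rim, posts at y = -66 and +66 mm. Origin at the centre of the foot's underside, z up through the dish's middle.
- grip (a point): Middle of the black rubber grip on the dish's handle, 102 mm above the dish's underside, on the dish's centre line. The grip is 16 mm thick (dish x), 50 mm long (dish y), 22 mm tall: pinch it from above, closing along the dish's x. 36 mm of free space below it down to the ball; the handle is the highest part (113 mm).
- ball_center (a point): Centre of the red trackball ball, 40 mm across, about 0.045 kg, loose in the dish; when at rest in the middle it is 34 mm above the dish's underside. It rolls freely and returns to the middle only while the dish is level and moves gently.
- phone: Black phone lying on the desk, 74 x 150 x 8 mm, bystander.
- mouse: Dark grey mouse, about 70 mm long and 34 mm tall, bystander.
- usb: White USB stick, 20 x 56 x 9 mm, lying between the robot and the mat, bystander.

How it is judged (in metres and radians):
On the way, in this order (a step that is already met when the one before it is completed fails the run):
1. the orange tin stands released in the empty place of the row (horizontal distance between tin and gap below 0.012 m and z of tin in the frame of shelf between 0.034 and 0.046 m and angle between tin's own z axis and vertical below 0.1 rad and contact force between the fingers and tin below 0.1 N and linear speed of tin below 0.03 m/s), for 0.3 s.
2. the dish is lifted off its stand by the gripper with the ball in its middle (height (world z) of dish above 0.05 m and contact force between the fingers and dish above 0.5 N and z of ball_center in the frame of dish above 0.025 m and not (x of ball_center in the frame of dish above 0.02 m or x of ball_center in the frame of dish below -0.02 m or y of ball_center in the frame of dish above 0.02 m or y of ball_center in the frame of dish below -0.02 m)), for 0.2 s.
At the end, for the whole second after the job is handed in: Tin upright, released, within 12 mm of the empty place. Dish gripped and still, within 30 mm of above the mat's centre, underside 80 to 170 mm above the desk, level and its handle square to the stripe (0.1 and 0.15 rad), ball within 12 mm of the middle along each dish axis (all of step 1 and horizontal distance between dish and mat below 0.03 m and height (world z) of dish between 0.08 and 0.17 m and angle between the y axis of dish and the x axis of stand, either way round below 0.15 rad and angle between dish's own z axis and vertical below 0.1 rad and z of ball_center in the frame of dish above 0.025 m and not (x of ball_center in the frame of dish above 0.012 m or x of ball_center in the frame of dish below -0.012 m or y of ball_center in the frame of dish above 0.012 m or y of ball_center in the frame of dish below -0.012 m) and contact force between the fingers and dish above 0.5 N and linear speed of dish below 0.03 m/s and angular speed of dish below 0.2 rad/s); the arm keeps its last pose, push and grip.
It fails at once if the ball rolls more than 30 mm from the middle of the dish or out of it, or the dish is tipped more than 0.3 rad (not (z of ball_center in the frame of dish above 0.025 m and not (x of ball_center in the frame of dish above 0.03 m or x of ball_center in the frame of dish below -0.03 m or y of ball_center in the frame of dish above 0.03 m or y of ball_center in the frame of dish below -0.03 m)) or angle between dish's own z axis and vertical above 0.3 rad).
It fails at once if the dish is let go in the air (height (world z) of dish above 0.06 m and contact force between the fingers and dish below 0.05 N).
It fails at once if the orange tin is knocked over, or dropped from above the shelf rather than set down (angle between tin's own z axis and vertical above 0.6 rad or (height (world z) of tin above 0.065 m and contact force between the fingers and tin below 0.05 N)).
It fails at once if one of the other tins is shifted by more than 20 mm or tipped (distance of any of tin_blue, tin_green from where it was at the start of the episode above 0.02 m or angle between any of tin_blue, tin_green's own z axis and vertical above 0.3 rad).
It fails at once if a bystander (phone, mouse, USB stick) is shifted by more than 30 mm (distance of any of phone, mouse, usb from where it was at the start of the episode above 0.03 m).
It also fails if it takes over 58 s, if anything falls off the work surface, if the arm or the gripper's body presses on something with over 40 N, if the wrist force passes 120 N, or if a joint passes its speed limit or range.

ROBOT

A 6-joint arm with a two-finger parallel gripper is mounted at the origin on the work surface. World frame = base frame: x ahead of the robot, y to its left, z up, the work surface at z = 0. Lengths are in m, angles in degrees, forces in N, time in s.
With the tool pointing down it reaches from about 0.35 to 0.875 m from the base axis. Payload 4.2 kg.
Tool frame: the origin (TCP) lies on the centre line of the jaws, within the pads' length; the fingertips stand 19 mm ahead of it and the grasp point (between the pads) is the TCP; z points along the fingers, y is the line along which they close (so a half turn about z gives the same grasp; the last joint's range is limited). The gripper opens to 87 mm and grips with 3 to 60 N. Pads are 19 mm wide; open, the fingers measure 117 mm over their backs; the gripper's body (75 mm by 190 mm) begins 51 mm behind the grasp point.
Start: joints at [-58.35, 22.042, 0.453, 0, -68.411, -14.817], TCP at [0.181, -0.598, 0.242] pointing down, gripper open.
Joint ranges: [-179.83, 179.83], [-69.29, 118.12], [-61.27, 80.66], [-181.25, 117.63], [-171.15, -9.14], [-177.46, 177.46]. Speed limits (degrees/s): [159.86, 159.86, 180, 180, 180, 180].

INTERFACE

Orientations are given as a 3x3 rotation matrix whose columns are the frame's x, y, z axes.
In Python, from station import sense, capture, finish_job, search_frame, masks_of gives the robot as it stands.
- The arm moves only by the tool drive_tool, never from a script. Its argument "rows" is a list of rows, each a list of 7 numbers: the opening in per cent of the stroke, from 0 (shut) to 100 (fully open), then the shift along the world's x, y, z in mm, then the turn, a rotation vector about the world's x, y, z in rad. In form: [[fingers, dx, dy, dz, wx, wy, wz], ...]. A call has 1 to 5 rows; each row shifts and turns the commanded pose from where the row before left it; what a row does not reach is not made up. A row lasts 1/12 s, in which the tool goes at most 41.7 mm and 7.16 degrees, less where a joint would pass 70% of its speed; a pose out of reach is approached as far as the arm can. A call is refused whole if a number of a shift passes 41.7 or a number of a turn 0.125, either way. A call with a gripper value outside its range is refused whole. The fingers move at their own pace and stop on an object; the grip force is fixed at half the most. Time passes only in rows, so rows that do not move let the fingers close. It gives the time, the measured TCP pose, the force, the opening and the grip force at its end, in the units of the state.
- sense(): the state, without advancing time (a new reading comes with each control period).
- capture(name): name is "side" or "top" or "wrist"; returns a dict with "frame" (400x640x3 uint8, red, green, blue), "z_map" (400x640 float32, m along the optical axis (not along the pixel's ray), 0 where there is no reading), "fx", "fy", "cx", "cy" (pixels), "R" (3x3) and "t" (3): a world point X has camera coordinates R X + t; the wrist camera has in their place "T_tool_cam" (4x4, takes a point from camera to tool coordinates, whose origin is the TCP and whose axes are the flange's). Camera axes: x right, y down, z forward; pixel columns grow to the right and rows downward; lengths in m; the calibration is good to about 2 mm. A picture is of the moment at which its call begins: read the wrist's pose just before it.
- finish_job(): hands the job in; it is judged then, once.
Trained networks look in a picture, given as the dict that the camera call returned (one of the last four; its "shot" number tells which), for a name from the list of things; names that differ only in an ending like _2 or _b are one class to them, and where a whole thing is asked for, a point or a joint stands for the part that bears it (a point fixed in the world has none). Each returns a list of dicts, best first, with "p" (0 to 1); they miss things now and then, are a little off and sometimes report something else, mostly with a low value. They report only what shows in the picture. A call takes as long as a camera call.
- search_frame(label, picture): "xy" ([column, row] in pixels, amid what is visible of it).
- masks_of(label, picture): "region" (400x640 bool, what is visible of it) and "xy" ([column, row] in pixels, amid what is visible of it).
The state is a dict: "time_s": time; "joints": joint angles; "joint_velocities": joint speeds; "effort": joint torques, N m; "tcp_pos": TCP position; "ee_rot": TCP orientation; "wrist_force": force on the tool from outside, world axes, zero at the start; "moment": the same for the moment, N m; "gripper_width": opening from 0.0 (shut) to 1.0 (fully open); "gripper_force": force on a finger pad.
Only numpy, scipy, OpenCV 4.12 (cv2) and the standard library are available. Lean on these libraries where they do the work, as an engineer would, in place of code of your own. Each camera call takes 0.05 s, during which the arm holds its last target. There are 200 camera calls.

## Working session

There is one attempt and no reset: what is moved stays moved. The work goes in short steps, Python scripts to look and compute and a tool call to move; the robot and the scene stay as the last step left them, time stands still between calls to the robot, and variables do not carry over. Pictures are saved under pics/ and viewed, at most 10 in all, crops included, and the job is handed in when it is done.

Besides the shell and the picture viewer there is one more tool, called after "Emit:" as name([rows], argument=value, ...), one row to a line, values as JSON. drive_tool: Moves the arm, as the interface text tells. Its arguments: {"type":"object","properties":{"rows":{"type":"array"}},"required":["rows"]}

```bash
mkdir -p pics
cat > h.py <<'E'
import numpy as np,cv2
from station import sense,capture,finish_job,search_frame,masks_of
def world(c,region):
    v,u=np.nonzero(region&(c["z_map"]>0)); z=c["z_map"][v,u]
    P=np.stack([(u-c["cx"])/c["fx"]*z,(v-c["cy"])/c["fy"]*z,z],1)
    if "R" in c: return (P-np.array(c["t"]))@np.array(c["R"])
    s=c["s"];T=np.array(c["T_tool_cam"]);P=P@T[:3,:3].T+T[:3,3]
    return P@np.array(s["ee_rot"]).T+np.array(s["tcp_pos"])
def shot(n):
    s=sense();c=capture(n)
    if "R" not in c:c["s"]=s
    return c
def save(c,n): cv2.imwrite("pics/"+n+".png",c["frame"][:,:,::-1])
E
python3 - <<'E'
from h import *
s=sense();print(s["time_s"],s["tcp_pos"],np.round(s["ee_rot"],3))
for n in("top","side"):
    c=shot(n);save(c,n+"0")
    for l in["tin","shelf","gap","tin_blue","tin_green","mat","stand","dish","grip","ball_center","phone","mouse","usb"]:
        for m in masks_of(l,c)[:1]:
            P=world(c,m["region"])
            if len(P)<5: print(n,l,m["p"],"few");continue
            q=np.percentile(P,[2,50,98],axis=0).round(3)
            r=cv2.minAreaRect(P[:,:2].astype(np.float32)*1000)
            print(n,l,round(m["p"],2),np.round(m["xy"]),q.tolist(),np.round(r[0]),np.round(r[1]),round(r[2]))
print(sense()["time_s"])
E
```

```text
0.0 [ 0.18083213 -0.59769544  0.24045296] [[-0.957 -0.289 -0.001]
 [-0.289  0.957  0.002]
 [ 0.     0.002 -1.   ]]
top tin 0.56 [308. 207.] [[0.536, 0.004, 0.035], [0.555, 0.023, 0.072], [0.576, 0.042, 0.075]] [556.  23.] [43. 43.] 67
top shelf 0.83 [429. 216.] [[0.486, -0.406, -0.001], [0.531, -0.285, 0.039], [0.585, -0.173, 0.068]] [ 537. -299.] [259. 100.] 85
top gap 0.56 [464. 217.] [[0.508, -0.376, 0.037], [0.529, -0.356, 0.04], [0.55, -0.337, 0.043]] [ 529. -357.] [42. 45.] 68
top tin_blue 0.68 [440. 217.] [[0.514, -0.309, 0.042], [0.535, -0.282, 0.108], [0.555, -0.268, 0.112]] [ 537. -301.] [46. 69.] 5
top tin_green 0.57 [415. 210.] [[0.52, -0.264, 0.038], [0.539, -0.219, 0.108], [0.562, -0.202, 0.112]] [ 544. -235.] [49. 66.] 7
top mat 0.69 [413. 214.] [[0.52, -0.243, 0.051], [0.54, -0.218, 0.109], [0.561, -0.202, 0.112]] [ 544. -224.] [44. 50.] 85
top stand 0.63 [227. 216.] [[0.497, 0.221, 0.005], [0.537, 0.231, 0.014], [0.594, 0.367, 0.018]] [546. 295.] [100. 150.] 1
top dish 0.87 [198. 212.] [[0.483, 0.233, 0.013], [0.545, 0.294, 0.038], [0.608, 0.36, 0.128]] [545. 302.] [
[... 1565 characters left out ...]
03], [0.542, 0.307, 0.038], [0.606, 0.367, 0.128]] [564. 276.] [140. 197.] 43
side grip 0.62 [300. 314.] [[0.483, 0.23, -0.0], [0.542, 0.305, 0.038], [0.608, 0.367, 0.128]] [561. 273.] [161. 197.] 52
side ball_center 0.74 [296. 306.] [[0.526, 0.287, 0.043], [0.54, 0.308, 0.061], [0.557, 0.318, 0.069]] [538. 299.] [47. 31.] 53
side phone 0.96 [230. 284.] [[0.693, 0.18, 0.0], [0.729, 0.26, 0.007], [0.766, 0.326, 0.011]] [733. 248.] [ 80. 162.] 4
side mouse 0.76 [299. 168.] [[0.692, -0.258, 0.001], [0.722, -0.215, 0.018], [0.76, -0.197, 0.033]] [ 727. -241.] [71. 90.] 7
side usb 0.41 [392. 230.] [[0.39, -0.081, 0.003], [0.399, -0.056, 0.008], [0.408, -0.028, 0.011]] [399. -54.] [56. 18.] 88
1.4
```

View pics/top0.png

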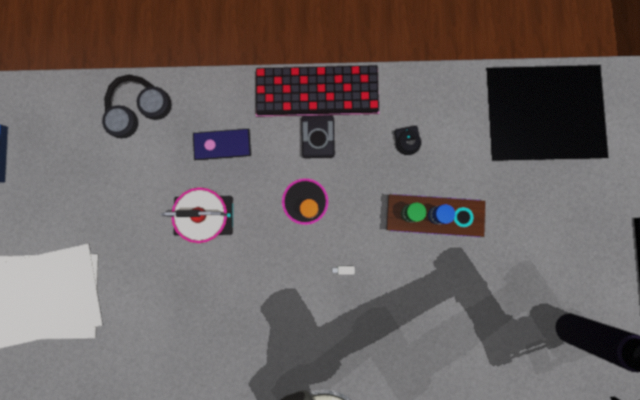

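Run:
```python
from h import *
from scipy.optimize import least_squares
c=shot("top");hsv=cv2.cvtColor(c["frame"],cv2.COLOR_RGB2HSV)
mag=cv2.inRange(hsv,(140,90,80),(172,255,255))>0
cy=cv2.inRange(hsv,(80,90,80),(100,255,255))>0
full=np.ones((400,640),bool)
def sel(m,x0,x1,y0,y1,z0,z1):
    P=world(c,m);k=(P[:,0]>x0)&(P[:,0]<x1)&(P[:,1]>y0)&(P[:,1]<y1)&(P[:,2]>z0)&(P[:,2]<z1);return P[k]
def circ(P):
    f=least_squares(lambda p:np.hypot(P[:,0]-p[0],P[:,1]-p[1])-p[2],[*P[:,:2].mean(0),.05],loss="soft_l1",f_scale=.002);return len(P),f.x.round(4)
print("mat",circ(sel(mag,.4,.7,-.1,.15,-.01,.012)))
print("rim",circ(sel(mag,.4,.7,.15,.4,.02,.06)))
for n,b in dict(tin=(.5,.62,-.03,.08,.066,.08),blue=(.5,.58,-.33,-.255,.104,.116),green=(.5,.6,-.255,-.18,.104,.116)).items():
    P=sel(full,*b);print(n,circ(P),cv2.minEnclosingCircle(P[:,:2].astype(np.float32)*1000))
print("gap",circ(sel(cy,.48,.58,-.41,-.32,.03,.05)))
def rect(P):
    r=cv2.minAreaRect(P[:,:2].astype(np.float32)*1000);return len(P),np.round(r[0],1),np.round(r[1],1),round(r[2],1)
P=sel(full,.45,.64,.15,.4,.118,.14);print("handle",rect(P))
P=P[:,:2];d=P-P.mean(0);print(P.mean(0),np.linalg.svd(d,full_matrices=False)[2][0])
P=sel(cy,.45,.64,.15,.42,.0,.03);print("stripe",rect(P))
print("shelf",rect(sel(full,.45,.62,-.45,-.12,.03,.05)))
print("phoneheight etc top max z", sel(full,.3,.9,-.5,.5,-.1,.4)[:,2].max())
```

```text
mat (468, array([0.578 , 0.0362, 0.0562]))
rim (421, array([0.5462, 0.2963, 0.0656]))
tin (260, array([0.5563, 0.0231, 0.0153])) ((556.2205810546875, 23.127552032470703), 21.83743667602539)
blue (295, array([ 0.5344, -0.2886,  0.0154])) ((534.8195190429688, -289.5210876464844), 21.91222381591797)
green (291, array([ 0.5404, -0.2232,  0.0154])) ((540.5895385742188, -223.16847229003906), 21.924392700195312)
gap (202, array([ 0.5279, -0.3553,  0.0202]))
handle (250, array([546.7, 295. ]), array([106.5,  16. ]), 89.4)
[0.54653498 0.29305178] [-0.0015829  -0.99999875]
stripe (18, array([551.6, 224.9]), array([ 8.9, 27. ]), 58.8)
shelf (2828, array([ 534.9, -289.9]), array([241.6,  92.1]), 85.0)
phoneheight etc top max z 0.13119681865845922
```

The top picture shows the mat at (305,201) with the tin on it at (309,208). The shelf row runs green (416,212), blue (446,214) and the empty cyan ring (464,217). The dish sits at (199,215) with its handle along y. The measured positions agree with the given sizes, so I'm moving above the tin.

Emit:
drive_tool([
  [100,18.8,31,-2,0,0,0.0595],
  [100,18.8,31,-2,0,0,0.0595],
  [100,18.8,31,-2,0,0,0.0595],
  [100,18.8,31,-2,0,0,0.0595],
  [100,18.8,31,-2,0,0,0.0595],
])

```text
time_s: 1.87
tcp_pos: [0.2755, -0.4418, 0.2316]
ee_rot: [[-0.829, -0.559, 0.0], [-0.559, 0.829, -0.0], [-0.0, -0.0, -1.0]]
wrist_force: [0.9, 0.3, 0.0]
gripper_width: 0.999
gripper_force: 0.0
```

Emit:
drive_tool([
  [100,18.8,31,-2,0,0,0.0595],
  [100,18.8,31,-2,0,0,0.0595],
  [100,18.8,31,-2,0,0,0.0595],
  [100,18.8,31,-2,0,0,0.0595],
  [100,18.8,31,-2,0,0,0.0595],
])

```text
time_s: 2.28
tcp_pos: [0.3696, -0.2866, 0.2218]
ee_rot: [[-0.628, -0.778, 0.001], [-0.778, 0.628, -0.0], [-0.0, -0.001, -1.0]]
wrist_force: [0.6, 0.2, 0.3]
gripper_width: 0.999
gripper_force: 0.0
```

Emit:
drive_tool([
  [100,18.8,31,-2,0,0,0.0595],
  [100,18.8,31,-2,0,0,0.0595],
  [100,18.8,31,-2,0,0,0.0595],
  [100,18.8,31,-2,0,0,0.0595],
  [100,18.8,31,-2,0,0,0.0595],
])

```text
time_s: 2.7
tcp_pos: [0.4637, -0.1314, 0.2119]
ee_rot: [[-0.372, -0.928, 0.001], [-0.928, 0.372, -0.0], [-0.0, -0.001, -1.0]]
wrist_force: [1.2, -0.8, 0.4]
gripper_width: 1.0
gripper_force: 0.0
```

Emit:
drive_tool([
  [100,18.8,31,-2,0,0,0.0595],
  [100,18.8,31,-2,0,0,0.0595],
  [100,18.8,31,-2,0,0,0.0595],
  [100,18.8,31,-2,0,0,0.0595],
  [100,0,0,0,0,0,0],
])

```text
time_s: 3.12
tcp_pos: [0.5415, -0.0048, 0.2032]
ee_rot: [[-0.139, -0.99, 0.002], [-0.99, 0.139, 0.0], [-0.001, -0.002, -1.0]]
wrist_force: [-0.1, -0.4, -0.3]
gripper_width: 0.998
gripper_force: 0.0
```

Run:
```python
from h import *
c=shot("wrist");s=c["s"];print(s["time_s"],s["tcp_pos"].round(4) if hasattr(s["tcp_pos"],'round') else s["tcp_pos"],np.round(s["ee_rot"],3),s["joints"])
save(c,"w1")
P=world(c,np.ones((400,640),bool));k=(P[:,2]>.066)&(P[:,2]<.082)&(abs(P[:,0]-.556)<.05)&(abs(P[:,1]-.023)<.05);P=P[k]
print(len(P),cv2.minEnclosingCircle(P[:,:2].astype(np.float32)*1000),P[:,2].mean())
```

```text
3.1167 [ 0.5415 -0.0048  0.2032] [[-0.139 -0.99   0.002]
 [-0.99   0.139  0.   ]
 [-0.001 -0.002 -1.   ]] [ 1.66625354e+01  1.57160066e+01 -1.47384549e+01  2.22150877e-02
 -5.94097148e+01 -2.46595728e+01]
1680 ((556.7800903320312, 23.303001403808594), 21.947614669799805) 0.07271528904379727
```

Emit:
drive_tool([
  [100,15.2,28,-20,0,0,0.052],
  [100,0,0,-30,0,0,0],
  [100,0,0,-30,0,0,0],
  [100,0,0,-25,0,0,0],
  [100,0,0,0,0,0,0],
])

```text
time_s: 3.58
tcp_pos: [0.5493, 0.0173, 0.0936]
ee_rot: [[-0.097, -0.995, -0.011], [-0.995, 0.097, -0.002], [0.003, 0.011, -1.0]]
wrist_force: [-0.6, -2.0, -0.3]
gripper_width: 0.994
gripper_force: 0.0
```

Emit:
drive_tool([
  [100,0,0,-20,0,0,0],
  [100,0,0,-20,0,0,0],
  [100,0,0,-8,0,0,0],
  [100,0,0,0,0,0,0],
  [0,0,0,0,0,0,0],
])

```text
time_s: 4.0
tcp_pos: [0.554, 0.0185, 0.0517]
ee_rot: [[-0.094, -0.996, 0.001], [-0.996, 0.094, -0.0], [-0.0, -0.001, -1.0]]
wrist_force: [-0.9, -0.2, 0.5]
gripper_width: 0.974
gripper_force: 0.0
```

Emit:
drive_tool([
  [0,0,0,0,0,0,0],
  [0,0,0,0,0,0,0],
  [0,0,0,0,0,0,0],
  [0,0,0,0,0,0,0],
  [0,0,0,0,0,0,0],
])

```text
time_s: 4.42
tcp_pos: [0.5536, 0.0189, 0.0511]
ee_rot: [[-0.094, -0.996, 0.001], [-0.996, 0.094, 0.0], [-0.0, -0.001, -1.0]]
wrist_force: [-1.6, 0.2, -0.3]
gripper_width: 0.631
gripper_force: 0.0
```

Emit:
drive_tool([
  [0,2.5,4.3,0,0,0,0],
  [0,0,0,0,0,0,0],
  [0,0,0,0,0,0,0],
  [0,0,0,0,0,0,0],
  [0,0,0,0,0,0,0],
])

```text
time_s: 4.83
tcp_pos: [0.5566, 0.0235, 0.0508]
ee_rot: [[-0.094, -0.996, 0.001], [-0.996, 0.094, 0.0], [-0.001, -0.001, -1.0]]
wrist_force: [0.7, 1.8, 0.0]
gripper_width: 0.5
gripper_force: 30.0
```

Emit:
drive_tool([
  [0,0,0,0,0,0,0],
  [0,0,0,10,0,0,0],
  [0,0,0,20,0,0,0],
  [0,0,0,30,0,0,0],
  [0,0,0,30,0,0,0],
])

```text
time_s: 5.25
tcp_pos: [0.5542, 0.0224, 0.1407]
ee_rot: [[-0.095, -0.995, -0.005], [-0.995, 0.095, -0.001], [0.002, 0.005, -1.0]]
wrist_force: [0.7, 1.3, -0.9]
gripper_width: 0.498
gripper_force: 30.0
```

Emit:
drive_tool([
  [0,0,0,30,0,0,0],
  [0,0,0,28,0,0,0],
  [0,-1,-12,8,0,0,0],
  [0,-2,-24,0,0,0,0],
  [0,-2,-28,0,0,0,0],
])

```text
time_s: 5.67
tcp_pos: [0.55, -0.0411, 0.2071]
ee_rot: [[-0.093, -0.996, -0.0], [-0.996, 0.093, 0.001], [-0.001, 0.0, -1.0]]
wrist_force: [-0.5, -0.0, -1.0]
gripper_width: 0.498
gripper_force: 30.0
```

Emit:
drive_tool([
  [0,-2,-30,0,0,0,0],
  [0,-2,-30,0,0,0,0],
  [0,-2,-30,0,0,0,0],
  [0,-2,-30,0,0,0,0],
  [0,-2,-30,0,0,0,0],
])

```text
time_s: 6.08
tcp_pos: [0.539, -0.1926, 0.2056]
ee_rot: [[-0.095, -0.995, -0.003], [-0.995, 0.095, 0.001], [-0.0, 0.003, -1.0]]
wrist_force: [0.5, 0.5, -1.6]
gripper_width: 0.5
gripper_force: 30.0
```

Emit:
drive_tool([
  [0,-2,-30,0,0,0,0],
  [0,-2,-30,0,0,0,0],
  [0,-2,-30,0,0,0,0],
  [0,-2,-30,0,0,0,0],
  [0,-2,-24,0,0,0,0],
])

```text
time_s: 6.5
tcp_pos: [0.5289, -0.3369, 0.2054]
ee_rot: [[-0.096, -0.995, -0.003], [-0.995, 0.096, 0.001], [-0.001, 0.003, -1.0]]
wrist_force: [0.1, 0.4, -1.7]
gripper_width: 0.499
gripper_force: 30.0
```

Emit:
drive_tool([
  [0,-1,-15,0,0,0,0],
  [0,0,-6,0,0,0,0],
  [0,0,0,0,0,0,0],
  [0,0,0,0,0,0,0],
])

```text
time_s: 6.83
tcp_pos: [0.5295, -0.3552, 0.2061]
ee_rot: [[-0.094, -0.996, -0.001], [-0.996, 0.094, 0.001], [-0.001, 0.001, -1.0]]
wrist_force: [-1.2, 0.4, -1.6]
gripper_width: 0.501
gripper_force: 30.0
```

Run:
```python
from h import *
c=shot("wrist");s=c["s"];print(s["tcp_pos"].round(4),s["ee_rot"][:,1].round(3))
save(c,"w2")
Rg=masks_of("gap",c)
for m in Rg[:2]:
    P=world(c,m["region"]);print(m["p"],m["xy"],np.median(P,0),cv2.minEnclosingCircle(P[:,:2].astype(np.float32)*1000))
A=world(c,np.ones((400,640),bool))
for x,y in((.5347,-.2893),(.5405,-.2235)):
    k=(A[:,2]>.104)&(A[:,2]<.118)&(abs(A[:,0]-x)<.035)&(abs(A[:,1]-y)<.033);P=A[k]
    if len(P)>9:print(len(P),cv2.minEnclosingCircle(P[:,:2].astype(np.float32)*1000))
```

```text
[ 0.5295 -0.3552  0.2061] [-0.996  0.094  0.001]
0.93 [323.7, 185.4] [ 0.52869922 -0.35975396  0.04087146] ((529.4070434570312, -355.66473388671875), 23.782695770263672)
```

View pics/w2.png

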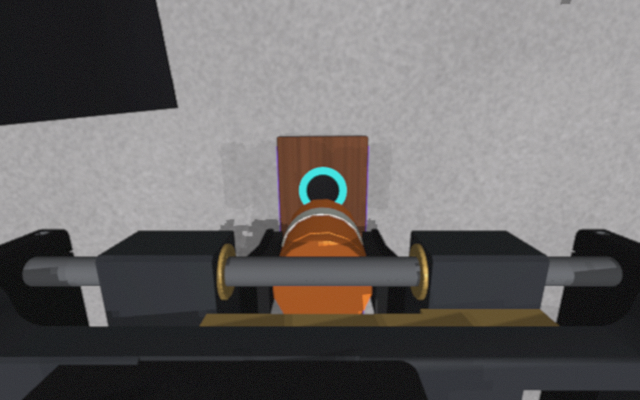

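The wrist view shows the ring centred at (323,188) and the tin held upright at (322,230). The gap measures (0.529,-0.356), which is right under the TCP, so I'm lowering.

Emit:
drive_tool([
  [0,0,0,-20,0,0,0],
  [0,0,0,-25,0,0,0],
  [0,0,0,-25,0,0,0],
  [0,0,0,-20,0,0,0],
  [0,0,0,-10,0,0,0],
])

```text
time_s: 7.35
tcp_pos: [0.5287, -0.3538, 0.1038]
ee_rot: [[-0.093, -0.996, -0.004], [-0.996, 0.093, 0.002], [-0.002, 0.005, -1.0]]
wrist_force: [-0.5, 0.3, -2.5]
gripper_width: 0.499
gripper_force: 30.0
```

Emit:
drive_tool([
  [0,0,0,-6,0,0,0],
  [0,0,0,-4,0,0,0],
  [0,0,0,-3,0,0,0],
  [0,0,0,-2,0,0,0],
  [0,0,0,0,0,0,0],
])

```text
time_s: 7.77
tcp_pos: [0.5303, -0.356, 0.0922]
ee_rot: [[-0.094, -0.996, 0.001], [-0.996, 0.094, -0.0], [0.0, -0.001, -1.0]]
wrist_force: [-0.3, -0.4, -1.4]
gripper_width: 0.501
gripper_force: 30.0
```

Emit:
drive_tool([
  [0,0,0,0,0,0,0],
  [0,0,0,0,0,0,0],
])

```text
time_s: 7.93
tcp_pos: [0.5303, -0.3561, 0.0923]
ee_rot: [[-0.094, -0.996, 0.001], [-0.996, 0.094, -0.001], [0.0, -0.001, -1.0]]
wrist_force: [1.1, 0.4, -1.3]
gripper_width: 0.501
gripper_force: 30.0
```

Emit:
drive_tool([
  [0,-0.5,0,-2,0,0,0],
  [0,0,0,-1,0,0,0],
  [0,0,0,-1,0,0,0],
  [0,0,0,0,0,0,0],
  [0,0,0,0,0,0,0],
])

```text
time_s: 8.35
tcp_pos: [0.5294, -0.3559, 0.0878]
ee_rot: [[-0.094, -0.996, -0.0], [-0.996, 0.094, -0.0], [0.0, 0.0, -1.0]]
wrist_force: [-0.2, 0.3, 1.7]
gripper_width: 0.5
gripper_force: 30.0
```

Emit:
drive_tool([
  [60,0,0,0,0,0,0],
  [70,0,0,0,0,0,0],
  [100,0,0,0,0,0,0],
  [100,0,0,0,0,0,0],
  [100,0,0,0,0,0,0],
])

```text
time_s: 8.77
tcp_pos: [0.5295, -0.356, 0.0875]
ee_rot: [[-0.094, -0.996, 0.0], [-0.996, 0.094, -0.0], [0.0, -0.0, -1.0]]
wrist_force: [-0.1, 0.0, 0.3]
gripper_width: 0.793
gripper_force: 0.0
```

Emit:
drive_tool([
  [100,0,0,0,0,0,0],
  [100,0,0,0,0,0,0],
  [100,0,0,0,0,0,0],
  [100,0,0,0,0,0,0],
  [100,0,0,0,0,0,0],
])

```text
time_s: 9.18
tcp_pos: [0.5294, -0.3559, 0.0875]
ee_rot: [[-0.094, -0.996, 0.0], [-0.996, 0.094, 0.0], [-0.0, -0.0, -1.0]]
wrist_force: [-0.2, 0.6, 0.3]
gripper_width: 0.995
gripper_force: 0.0
```

Emit:
drive_tool([
  [100,0,0,10,0,0,0],
  [100,0,0,20,0,0,0],
  [100,0,0,30,0,0,0],
  [100,0,0,30,0,0,0],
  [100,0,0,30,0,0,0],
])

```text
time_s: 9.6
tcp_pos: [0.5292, -0.3559, 0.2097]
ee_rot: [[-0.094, -0.996, 0.0], [-0.996, 0.094, -0.0], [0.0, -0.0, -1.0]]
wrist_force: [0.1, 0.3, -0.6]
gripper_width: 0.995
gripper_force: 0.0
```

Emit:
drive_tool([
  [100,0,10,30,0,0,0],
  [100,0,20,10,0,0,0],
  [100,0,30,0,0,0,0.01],
  [100,0,35,0,0,0,0.01],
  [100,0,35,0,0,0,0.01],
])

```text
time_s: 10.02
tcp_pos: [0.5291, -0.225, 0.2488]
ee_rot: [[-0.065, -0.998, 0.002], [-0.998, 0.065, -0.0], [0.0, -0.002, -1.0]]
wrist_force: [0.9, 0.6, -0.6]
gripper_width: 1.002
gripper_force: 0.0
```

Run:
```python
from h import *
c=shot("top");print(sense()["tcp_pos"]);save(c,"top2")
A=world(c,np.ones((400,640),bool))
hsv=cv2.cvtColor(c["frame"],cv2.COLOR_RGB2HSV)
for n,(a,b) in dict(orange=(8,22),green=(50,75),blue=(103,125)).items():
    P=world(c,cv2.inRange(hsv,(a,120,90),(b,255,255))>0);P=P[(P[:,2]>.104)&(P[:,2]<.118)&(abs(P[:,0]-.53)<.06)&(abs(P[:,1]+.29)<.12)]
    print(n,len(P),cv2.minEnclosingCircle(P[:,:2].astype(np.float32)*1000) if len(P)>5 else "")
```

```text
[ 0.52896451 -0.22003211  0.24887237]
orange 0 
green 0 
blue 0
```

Emit:
drive_tool([
  [100,1,36,0,0,0,0.012],
  [100,1,36,0,0,0,0.012],
  [100,1,36,0,0,0,0.012],
  [100,1,36,0,0,0,0.012],
  [100,1,36,0,0,0,0.012],
])

```text
time_s: 10.48
tcp_pos: [0.5342, -0.0444, 0.2487]
ee_rot: [[-0.004, -1.0, 0.001], [-1.0, 0.004, 0.0], [-0.0, -0.001, -1.0]]
wrist_force: [0.6, -0.2, -0.2]
gripper_width: 1.004
gripper_force: 0.0
```

Emit:
drive_tool([
  [100,1,36,0,0,0,0],
  [100,1,36,0,0,0,0],
  [100,1,36,0,0,0,0],
  [100,1,36,0,0,0,0],
  [100,1,36,0,0,0,0],
])

```text
time_s: 10.9
tcp_pos: [0.5392, 0.1358, 0.2487]
ee_rot: [[-0.004, -1.0, 0.001], [-1.0, 0.004, 0.001], [-0.001, -0.001, -1.0]]
wrist_force: [-0.3, 0.0, -1.0]
gripper_width: 0.996
gripper_force: 0.0
```

Emit:
drive_tool([
  [100,2,36,0,0,0,0],
  [100,2,36,0,0,0,0],
  [100,2,30,0,0,0,0],
  [100,2,20,0,0,0,0],
  [100,0,0,0,0,0,0],
])

```text
time_s: 11.32
tcp_pos: [0.5477, 0.2598, 0.2478]
ee_rot: [[-0.001, -1.0, 0.001], [-1.0, 0.001, 0.001], [-0.001, -0.001, -1.0]]
wrist_force: [0.6, -0.1, 0.7]
gripper_width: 1.001
gripper_force: 0.0
```

Emit:
drive_tool([
  [100,0,0,0,0,0,0],
  [100,0,0,0,0,0,0],
])

```text
time_s: 11.48
tcp_pos: [0.5472, 0.2557, 0.2479]
ee_rot: [[-0.005, -1.0, -0.0], [-1.0, 0.005, -0.0], [0.0, 0.0, -1.0]]
wrist_force: [0.2, -1.2, -1.2]
gripper_width: 1.001
gripper_force: 0.0
```

Run:
```python
from h import *
c=shot("top");save(c,"top3")
hsv=cv2.cvtColor(c["frame"],cv2.COLOR_RGB2HSV)
for n,(a,b) in dict(orange=(5,25),green=(45,80),blue=(103,125)).items():
    P=world(c,cv2.inRange(hsv,(a,120,60),(b,255,255))>0);P=P[(P[:,2]>.104)&(P[:,2]<.118)&(abs(P[:,0]-.53)<.06)&(abs(P[:,1]+.29)<.12)]
    print(n,len(P),cv2.minEnclosingCircle(P[:,:2].astype(np.float32)*1000) if len(P)>5 else "")
c=shot("wrist");s=c["s"];save(c,"w3");print(s["tcp_pos"],s["ee_rot"][:,1].round(3))
A=world(c,np.ones((400,640),bool));P=A[(A[:,2]>.117)&(A[:,2]<.14)&(abs(A[:,0]-.546)<.03)&(abs(A[:,1]-.295)<.09)]
r=cv2.minAreaRect(P[:,:2].astype(np.float32)*1000);print(len(P),r,np.percentile(P,[1,50,99],axis=0).round(4))
P2=P[:,:2];print(P2.mean(0),np.linalg.svd(P2-P2.mean(0),full_matrices=False)[2][0])
```

```text
orange 300 ((529.1588745117188, -355.794921875), 21.806665420532227)
green 286 ((540.2220458984375, -223.2062530517578), 21.801734924316406)
blue 293 ((535.163818359375, -289.1003723144531), 22.29136848449707)
[0.54729998 0.25523755 0.24798219] [-1.     0.005 -0.   ]
1025 ((547.738525390625, 296.661376953125), (109.96056365966797, 15.631492614746094), 89.70911407470703) [[0.54   0.2435 0.1173]
 [0.5475 0.2818 0.1271]
 [0.5554 0.3483 0.1292]]
[0.54757769 0.28294443] [0.00896627 0.9999598 ]
```

View pics/w3.png

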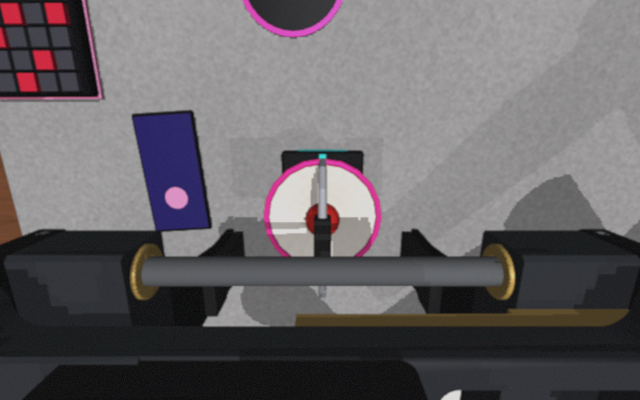

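The wrist view shows the dish centred at (322,212) with the ball in the middle and the handle at column 322. The tin stands within 1 mm of its place, and the handle middle is at (0.5475,0.2965). I'm descending onto the grip.

Emit:
drive_tool([
  [100,0,14,0,0,0,0],
  [100,0,17,0,0,0,0],
  [100,0,10,-10,0,0,0],
  [100,0,0,-25,0,0,0],
  [100,0,0,-25,0,0,0],
])

```text
time_s: 12.0
tcp_pos: [0.5477, 0.299, 0.1871]
ee_rot: [[-0.003, -1.0, 0.002], [-1.0, 0.003, 0.002], [-0.002, -0.002, -1.0]]
wrist_force: [-0.1, -0.1, -0.2]
gripper_width: 1.001
gripper_force: 0.0
```

Emit:
drive_tool([
  [100,0,0,-25,0,0,0],
  [100,0,0,-20,0,0,0],
  [100,0,0,-10,0,0,0],
  [70,0,0,0,0,0,0],
  [60,0,0,0,0,0,0],
])

```text
time_s: 12.42
tcp_pos: [0.5476, 0.2976, 0.1323]
ee_rot: [[-0.004, -1.0, -0.0], [-1.0, 0.004, -0.001], [0.001, 0.0, -1.0]]
wrist_force: [-1.1, 0.6, 0.5]
gripper_width: 0.922
gripper_force: 0.0
```

Emit:
drive_tool([
  [50,0,0,0,0,0,0],
  [40,0,0,0,0,0,0],
  [35,0,0,0,0,0,0],
  [35,0,0,0,0,0,0],
])

```text
time_s: 12.75
tcp_pos: [0.5478, 0.2974, 0.1337]
ee_rot: [[-0.004, -1.0, 0.002], [-1.0, 0.004, 0.001], [-0.001, -0.002, -1.0]]
wrist_force: [0.1, -1.0, -0.2]
gripper_width: 0.629
gripper_force: 0.0
```

Emit:
drive_tool([
  [35,0,-1,-6,0,0,0],
  [35,0,0,-7,0,0,0],
  [35,0,0,-4,0,0,0],
  [35,0,0,0,0,0,0],
  [32,0,0,0,0,0,0],
])

```text
time_s: 13.17
tcp_pos: [0.5472, 0.2958, 0.1148]
ee_rot: [[-0.004, -1.0, -0.001], [-1.0, 0.004, -0.001], [0.001, 0.001, -1.0]]
wrist_force: [-1.4, -0.1, -0.5]
gripper_width: 0.345
gripper_force: 0.0
```

Emit:
drive_tool([
  [28,0,0,0,0,0,0],
  [25,0,0,0,0,0,0],
  [22,0,0,0,0,0,0],
  [20,0,0,0,0,0,0],
  [19,0,0,0,0,0,0],
])

```text
time_s: 13.58
tcp_pos: [0.5475, 0.2962, 0.1157]
ee_rot: [[-0.005, -1.0, 0.0], [-1.0, 0.005, 0.0], [-0.0, -0.0, -1.0]]
wrist_force: [0.3, 0.7, 0.3]
gripper_width: 0.203
gripper_force: 0.0
```

Emit:
drive_tool([
  [18,0,0,0,0,0,0],
  [17,0,0,0,0,0,0],
  [16,0,0,0,0,0,0],
  [10,0,0,0,0,0,0],
  [0,0,0,0,0,0,0],
])

```text
time_s: 14.0
tcp_pos: [0.5475, 0.2962, 0.1157]
ee_rot: [[-0.004, -1.0, 0.0], [-1.0, 0.004, 0.0], [-0.0, -0.0, -1.0]]
wrist_force: [0.2, 0.2, 0.7]
gripper_width: 0.178
gripper_force: 30.0
```

Emit:
drive_tool([
  [0,0,0,0,0,0,0],
  [0,0,0,0,0,0,0],
  [0,0,0,0,0,0,0],
])

```text
time_s: 14.25
tcp_pos: [0.5475, 0.2962, 0.1156]
ee_rot: [[-0.004, -1.0, 0.0], [-1.0, 0.004, 0.0], [-0.0, -0.0, -1.0]]
wrist_force: [0.2, -0.2, 1.0]
gripper_width: 0.18
gripper_force: 30.0
```

Emit:
drive_tool([
  [0,0,0,1,0,0,0],
  [0,0,0,2,0,0,0],
  [0,0,0,3,0,0,0],
  [0,0,0,4,0,0,0],
  [0,0,0,5,0,0,0],
])

```text
time_s: 14.67
tcp_pos: [0.5472, 0.2959, 0.1305]
ee_rot: [[-0.005, -1.0, -0.001], [-1.0, 0.005, -0.001], [0.001, 0.001, -1.0]]
wrist_force: [-0.7, 0.6, -2.3]
gripper_width: 0.183
gripper_force: 30.0
```

Emit:
drive_tool([
  [0,0,0,6,0,0,0],
  [0,0,0,6,0,0,0],
  [0,0,0,6,0,0,0],
  [0,0,0,6,0,0,0],
  [0,0,0,6,0,0,0],
])

```text
time_s: 15.08
tcp_pos: [0.5474, 0.2962, 0.1614]
ee_rot: [[-0.004, -1.0, 0.0], [-1.0, 0.004, 0.0], [-0.0, -0.0, -1.0]]
wrist_force: [0.0, 0.4, -2.0]
gripper_width: 0.178
gripper_force: 30.0
```

Emit:
drive_tool([
  [0,0,0,6,0,0,0],
  [0,0,0,6,0,0,0],
  [0,0,0,6,0,0,0],
  [0,0,0,6,0,0,0],
  [0,0,0,6,0,0,0],
])

```text
time_s: 15.5
tcp_pos: [0.5474, 0.2961, 0.1911]
ee_rot: [[-0.005, -1.0, -0.0], [-1.0, 0.005, 0.0], [-0.0, 0.0, -1.0]]
wrist_force: [-0.4, -0.0, -2.5]
gripper_width: 0.18
gripper_force: 30.0
```

Emit:
drive_tool([
  [0,0,0,6,0,0,0],
  [0,0,0,6,0,0,0],
  [0,0,0,6,0,0,0],
  [0,0,0,5,0,0,0],
  [0,0,0,4,0,0,0],
])

```text
time_s: 15.92
tcp_pos: [0.5475, 0.2962, 0.2183]
ee_rot: [[-0.005, -1.0, 0.0], [-1.0, 0.005, 0.0], [-0.0, -0.0, -1.0]]
wrist_force: [-0.5, 0.3, -3.0]
gripper_width: 0.179
gripper_force: 30.0
```

Emit:
drive_tool([
  [0,0,0,2,0,0,0],
  [0,0,0,1,0,0,0],
  [0,0,0,0,0,0,0],
  [0,0,0,0,0,0,0],
])

```text
time_s: 16.25
tcp_pos: [0.5472, 0.296, 0.2202]
ee_rot: [[-0.005, -1.0, -0.001], [-1.0, 0.005, -0.0], [0.0, 0.001, -1.0]]
wrist_force: [0.2, 0.4, -3.1]
gripper_width: 0.18
gripper_force: 30.0
```

Run:
```python
from h import *
c=shot("side");save(c,"s4");s=sense();print(s["joints"].round(1),s["moment"])
hsv=cv2.cvtColor(c["frame"],cv2.COLOR_RGB2HSV)
P=world(c,(cv2.inRange(hsv,(0,170,70),(6,255,255))|cv2.inRange(hsv,(174,170,70),(180,255,255)))>0)
P=P[(abs(P[:,0]-.5475)<.08)&(abs(P[:,1]-.296)<.08)&(P[:,2]>.1)];print(len(P),np.percentile(P,[2,50,98],axis=0).round(4))
P=world(c,cv2.inRange(hsv,(140,90,80),(172,255,255))>0);P=P[(abs(P[:,0]-.5475)<.09)&(abs(P[:,1]-.296)<.09)&(P[:,2]>.1)]
q=np.linalg.lstsq(np.c_[P[:,:2]-[.5475,.296],np.ones(len(P))],P[:,2],rcond=None)[0];print("rim plane",len(P),q)
```

```text
[ 43.3  22.6  -1.8  -0.  -65.6 -43.5] [-0.00370032  0.12234093  0.02154512]
256 [[0.5272 0.2902 0.1518]
 [0.5416 0.3072 0.1657]
 [0.5591 0.3177 0.1741]]
rim plane 501 [-0.02659505 -0.04568981  0.15033303]
```

View pics/s4.png

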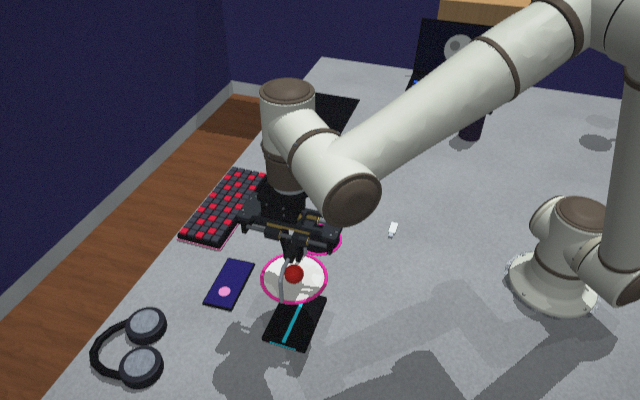

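The side view shows the dish hanging by its handle at (293,277) with the red ball in the middle at (294,274), clear of the stand at (295,320). I'm carrying and turning it gently.

Emit:
drive_tool([
  [0,0,-2,0,0,0,-0.01],
  [0,1,-4,0,0,0,-0.02],
  [0,1,-6,0,0,0,-0.03],
  [0,1,-8,0,0,0,-0.04],
  [0,1,-10,0,0,0,-0.05],
])

```text
time_s: 16.72
tcp_pos: [0.5515, 0.2656, 0.2204]
ee_rot: [[-0.157, -0.988, -0.0], [-0.988, 0.157, -0.0], [0.0, 0.0, -1.0]]
wrist_force: [0.1, -0.2, -3.0]
gripper_width: 0.178
gripper_force: 30.0
```

Emit:
drive_tool([
  [0,1,-10,0,0,0,-0.06],
  [0,1,-10,0,0,0,-0.06],
  [0,1,-10,0,0,0,-0.06],
  [0,1,-10,0,0,0,-0.06],
  [0,1,-10,0,0,0,-0.06],
])

```text
time_s: 17.13
tcp_pos: [0.5564, 0.2149, 0.2205]
ee_rot: [[-0.443, -0.896, -0.0], [-0.896, 0.443, -0.0], [0.0, 0.0, -1.0]]
wrist_force: [0.0, -0.6, -2.4]
gripper_width: 0.183
gripper_force: 30.0
```

Emit:
drive_tool([
  [0,1,-10,0,0,0,-0.06],
  [0,1,-10,0,0,0,-0.06],
  [0,1,-10,0,0,0,-0.06],
  [0,1,-10,0,0,0,-0.06],
  [0,1,-10,0,0,0,-0.06],
])

```text
time_s: 17.55
tcp_pos: [0.5614, 0.165, 0.2206]
ee_rot: [[-0.688, -0.725, -0.0], [-0.725, 0.688, -0.0], [0.0, -0.0, -1.0]]
wrist_force: [-1.0, 0.2, -2.5]
gripper_width: 0.181
gripper_force: 30.0
```

Emit:
drive_tool([
  [0,1,-10,0,0,0,-0.06],
  [0,1,-10,0,0,0,-0.06],
  [0,1,-10,0,0,0,-0.06],
  [0,1,-10,0,0,0,-0.06],
  [0,1,-10,0,0,0,-0.06],
])

```text
time_s: 17.97
tcp_pos: [0.5663, 0.115, 0.2206]
ee_rot: [[-0.872, -0.489, -0.0], [-0.489, 0.872, -0.0], [0.0, -0.0, -1.0]]
wrist_force: [-0.2, -0.9, -2.4]
gripper_width: 0.178
gripper_force: 30.0
```

Emit:
drive_tool([
  [0,1,-10,0,0,0,-0.06],
  [0,1,-10,0,0,0,-0.06],
  [0,1,-10,0,0,0,-0.06],
  [0,1,-10,0,0,0,-0.06],
  [0,1,-10,0,0,0,-0.06],
])

```text
time_s: 18.38
tcp_pos: [0.5713, 0.065, 0.2206]
ee_rot: [[-0.978, -0.21, -0.0], [-0.21, 0.978, -0.0], [0.0, -0.0, -1.0]]
wrist_force: [-0.1, -0.7, -2.3]
gripper_width: 0.179
gripper_force: 30.0
```

Emit:
drive_tool([
  [0,1,-10,0,0,0,-0.05],
  [0,1,-8,0,0,0,-0.04],
  [0,1,-6,0,0,0,-0.03],
  [0,1,-4,0,0,0,-0.02],
  [0,1,-2,0,0,0,-0.01],
])

```text
time_s: 18.8
tcp_pos: [0.5764, 0.0354, 0.2206]
ee_rot: [[-0.998, -0.064, 0.0], [-0.064, 0.998, -0.0], [-0.0, -0.0, -1.0]]
wrist_force: [0.0, -0.3, -2.3]
gripper_width: 0.177
gripper_force: 30.0
```

Emit:
drive_tool([
  [0,0,0,0,0,0,0],
  [0,0,0,0,0,0,0],
])

```text
time_s: 18.97
tcp_pos: [0.5765, 0.0362, 0.2205]
ee_rot: [[-0.998, -0.066, -0.0], [-0.066, 0.998, 0.0], [0.0, 0.0, -1.0]]
wrist_force: [-0.4, -0.1, -2.9]
gripper_width: 0.182
gripper_force: 30.0
```

Run:
```python
from h import *
c=shot("top");save(c,"t5");s=sense();print(s["tcp_pos"],s["ee_rot"].round(3))
hsv=cv2.cvtColor(c["frame"],cv2.COLOR_RGB2HSV)
P=world(c,cv2.inRange(hsv,(80,90,60),(100,255,255))>0);P=P[(P[:,1]>.2)&(P[:,1]<.4)&(abs(P[:,0]-.546)<.03)][:,:2]
print("stripe",len(P),P.mean(0),np.linalg.svd(P-P.mean(0),full_matrices=False)[2][0],np.ptp(P,axis=0))
c=shot("side");save(c,"s5");hsv=cv2.cvtColor(c["frame"],cv2.COLOR_RGB2HSV)
P=world(c,cv2.inRange(hsv,(140,90,80),(172,255,255))>0);P=P[(abs(P[:,0]-.578)<.1)&(abs(P[:,1]-.036)<.1)&(P[:,2]>.1)]
q=np.linalg.lstsq(np.c_[P[:,:2]-[.578,.036],np.ones(len(P))],P[:,2],rcond=None)[0];print("rim plane",len(P),q,(P.min(0)+P.max(0))/2,np.ptp(P,axis=0))
```

```text
[0.57641645 0.03632695 0.22050231] [[-0.998 -0.067 -0.   ]
 [-0.067  0.998  0.   ]
 [ 0.     0.    -1.   ]]<stdin>:5: RuntimeWarning: Mean of empty slice.
  ret = um.true_divide(
Traceback (most recent call last):
IndexError: index 0 is out of bounds for axis 0 with size 0
```

Emit:
drive_tool([
  [0,0.5,0,0,0,0,-0.01],
  [0,0.5,0,0,0,0,-0.02],
  [0,0.5,0,0,0,0,-0.02],
  [0,0,0,0,0,0,-0.015],
  [0,0,0,0,0,0,0],
])

```text
time_s: 19.43
tcp_pos: [0.5779, 0.0362, 0.2205]
ee_rot: [[-1.0, -0.001, -0.0], [-0.001, 1.0, 0.0], [0.0, 0.0, -1.0]]
wrist_force: [0.1, 0.1, -2.7]
gripper_width: 0.177
gripper_force: 30.0
```

Emit:
drive_tool([
  [0,0,0,0,0,0,0],
  [0,0,0,0,0,0,0],
  [0,0,0,0,0,0,0],
  [0,0,0,0,0,0,0],
  [0,0,0,0,0,0,0],
])

```text
time_s: 19.85
tcp_pos: [0.5779, 0.0361, 0.2205]
ee_rot: [[-1.0, -0.001, -0.0], [-0.001, 1.0, -0.0], [0.0, -0.0, -1.0]]
wrist_force: [0.2, 0.5, -1.6]
gripper_width: 0.181
gripper_force: 30.0
```

Run:
```python
from h import *
s=sense();print(s["tcp_pos"],s["ee_rot"].round(3))
c=shot("side");save(c,"s5");hsv=cv2.cvtColor(c["frame"],cv2.COLOR_RGB2HSV)
P=world(c,cv2.inRange(hsv,(80,90,60),(100,255,255))>0);P=P[(P[:,1]>.2)&(P[:,1]<.4)&(abs(P[:,0]-.546)<.03)][:,:2]
if len(P):print("stripe",len(P),P.mean(0),np.linalg.svd(P-P.mean(0),full_matrices=False)[2][0],np.ptp(P,axis=0))
P=world(c,cv2.inRange(hsv,(140,90,80),(172,255,255))>0);P=P[(abs(P[:,0]-.578)<.1)&(abs(P[:,1]-.036)<.1)&(P[:,2]>.1)]
q=np.linalg.lstsq(np.c_[P[:,:2]-[.578,.036],np.ones(len(P))],P[:,2],rcond=None)[0];print("rim plane",len(P),q,(P.min(0)+P.max(0))/2,np.ptp(P,axis=0))
f=c["frame"][100:380,180:480,::-1];cv2.imwrite("pics/s5c.png",cv2.resize(f,None,fx=2,fy=2))
```

```text
[0.57789172 0.03610373 0.22054036] [[-1.    -0.001 -0.   ]
 [-0.001  1.    -0.   ]
 [ 0.    -0.    -1.   ]]
stripe 314 [0.54596188 0.31404751] [0.00442156 0.99999022] [0.05945759 0.16273607]
rim plane 267 [-0.00841267 -0.00632183  0.14736319] [0.5772525  0.03746745 0.16471442] [0.13444534 0.13777998 0.0461745 ]
```

View pics/s5c.png

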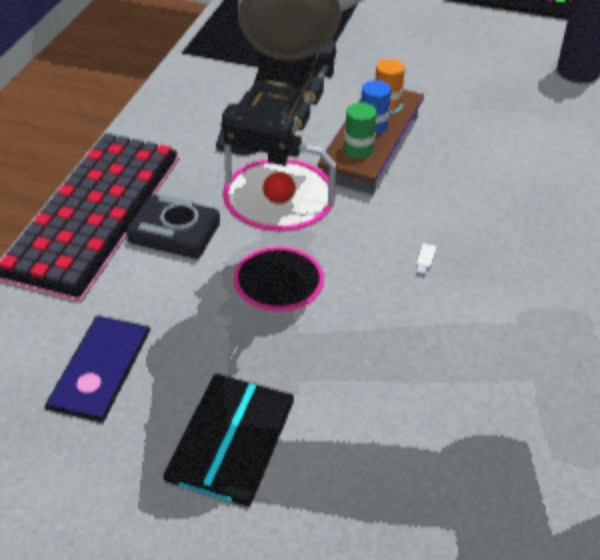

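The crop shows the dish level at (279,195) above the mat at (279,278), with the ball in its middle at (279,187). The handle lies square to the stripe, and the orange tin stands in line with the other two. Everything is still, so I'm handing in.

```bash
python3 -c "
from station import finish_job
print(finish_job())"
```

```text
the job is handed in; nothing more can be done
None
```

I handed the job in at about 20 s of robot time; it returned no verdict. The orange tin stands released within about 1 mm of the empty place. The dish is held level and still over the mat's centre, turned a quarter turn, underside about 12 cm up, ball in the middle.

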